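Vortex the capped soil extract tube

TASK

Take the one tube that has its screw cap on out of the rack and stand it upright in the rubber cup of the vortex mixer, then push it down so that the spring-loaded cup sits about half-way down its 10 mm travel: lighter and the mixer does not start, bottomed out and it stalls. Keep the tube gripped and pressed there for at least three seconds, and finish while still holding it down like that; do not let go. Leave the open tubes and everything else on the bench where they are.

Things in the scene. Friction and masses are not known exactly. Their poses are not given: they have to be found in the camera images.
- tube_capped: The tube to mix: white 50 ml conical centrifuge tube with its screw cap on, 117 mm tall, 40 to 85 g. Wall 29 mm in diameter; the lowest 15 mm taper to a flat tip 10 mm across; the cap is 35 mm in diameter, 102 to 117 mm above the tip. Starts upright in a well of the rack. Origin: centre of the lower tip; z points along the tube to the cap.
- rack: Grey drilled block fixed to the bench, 60 (x) by 190 (y) by 58 mm high; one row of four wells at y = -69, -23, 23, 69 mm, 32 mm wide, 50 deep: tube tips stand 8 mm above the bench. The capped and two open tubes, in varying order, fill three wells, some only 46 mm apart: fingers have room in front of and behind the row (along the rack's x), not between tubes. Origin: centre of its underside.
- mixer: Vortex mixer, fixed to the bench: white and grey housing 150 mm (its x) by 122 mm (its y), 70 mm high, knob and rocker switch on its front (-x) face, and a round black rubber cup on top at its centre. Origin: centre of its underside on the bench.
- cup_floor (a point): Centre of the flat inner floor of the mixer's rubber cup; it moves down with the cup, and stands 93 mm above the bench when the cup is up. The cup is 58 mm across outside at the rim; the rim is 20 mm above this point; the hollow is about 46 mm wide at the rim and narrows to about 30 mm at the floor. z points up.
- mixer_cup (a joint): How far the spring-loaded cup is pressed down, in m: 0 up, 0.010 bottomed out. The spring needs about 2 N to start moving and 0.8 N more for each mm (about 6 N half-way, 10 N at the bottom) and returns when released. The mixer runs only while it is pressed between 0.003 and 0.008.
- tube_open_a: One of two empty tubes without a cap: like the capped tube but 112 mm tall with an open mouth, standing in the rack. Origin: centre of its lower tip. Leave alone.
- tube_open_b: The other empty tube without a cap, same shape. Origin: centre of its lower tip. Leave alone.
- mortar_large: Large white porcelain mortar bowl, 140 mm across, 75 mm high. Origin: centre of its underside. Bystander.
- mortar_small: Small white porcelain mortar bowl, 96 mm across, 50 mm high. Origin: centre of its underside. Bystander.
- pestle: White porcelain pestle lying on the bench, 155 mm long, 35 mm thick. Origin: on the bench under its middle; it lies along its x axis. Bystander.
- sieve: Round steel laboratory sieve, 200 mm across, 55 mm high. Origin: centre of its underside. Bystander.
- flask: Conical glass flask, 84 mm across, with a filter funnel in its neck, 163 mm high in all. Origin: centre of its underside. Bystander.
- spatula: Flat steel spatula lying on the bench, 195 mm long along its x axis, 22 mm wide, 6 mm thick. Origin: on the bench near its middle. Bystander.

How it is judged (in metres and radians):
On the way, in this order (a step that is already met when the one before it is completed fails the run):
1. the capped tube is lifted out of the rack in the fingers (height (world z) of tube_capped above 0.068 m and contact force between the fingers and tube_capped above 2 N and contact force between tube_capped and rack below 0.1 N), for 0.2 s.
2. the held tube stands upright in the mixer's cup and keeps it pressed 3 to 8 mm down for three seconds (horizontal distance between tube_capped and cup_floor below 0.014 m and z of tube_capped in the frame of cup_floor between -0.004 and 0.008 m and angle between tube_capped's own z axis and vertical below 0.26 rad and value of joint mixer_cup between 0.003 and 0.008 m and contact force between tube_capped and mixer above 2.5 N and contact force between the fingers and tube_capped above 2 N), for 3 s.
At the end, for the whole second after the job is handed in: The fingers still hold the capped tube in the cup (tip within 14 mm of its axis, on its floor; within 15 degrees of upright), pressing the cup 3 to 8 mm down with over 2.5 N, at rest, neither fingers nor arm touching the mixer, all through the last second (all of step 2 and height (world z) of tube_capped above 0.078 m and contact force between each of the fingers, the arm and mixer below 0.5 N and contact force between tube_capped and rack below 0.1 N and linear speed of tube_capped below 0.03 m/s); the arm keeps its last pose, push and grip.
It fails at once if an open tube or another thing on the bench is moved by more than 20 mm (distance of any of tube_open_a, tube_open_b, mortar_large, mortar_small, pestle, sieve, flask, spatula from where it was at the start of the episode above 0.02 m).
It fails at once if an open tube, a mortar, the sieve or the flask is tipped (angle between any of tube_open_a, tube_open_b, mortar_large, mortar_small, sieve, flask's own z axis and vertical above 0.35 rad).
It also fails if it takes over 46 s, if anything falls off the work surface, if the arm or the gripper's body presses on something with over 40 N, if the wrist force passes 120 N, or if a joint passes its speed limit or range.

ROBOT

A 6-joint arm with a two-finger parallel gripper is mounted at the origin on the work surface. World frame = base frame: x ahead of the robot, y to its left, z up, the work surface at z = 0. Lengths are in mm, angles in rad, forces in N, time in s.
With the tool pointing down it reaches from about 350 to 925 mm from the base axis. Payload 6.4 kg.
Tool frame: the origin (TCP) lies at the very end of the fingers, on their centre line; the grasp point (between the pads) lies 19 mm behind it (manip.pinch_z is the distance from the TCP to the grasp point, in mm); z points along the fingers, y is the line along which they close (so a half turn about z gives the same grasp; the last joint's range is limited). The gripper opens to 85 mm and grips with 20 to 120 N. Pads are 22 mm wide; open, the fingers measure 114 mm over their backs; the gripper's body (76 mm by 85 mm) begins 54 mm behind the grasp point. The pads swing forward as they close: fully open they stand 13 mm farther back than shut.
Start: joints at [-1.337, 0.245, 1.558, -0, 1.339, -0.174], TCP at [257.79, -596.706, 231.29] pointing down, gripper open.
Joint ranges: [-3.13, 3.13], [-1.02, 2.26], [0.13, 2.54], [-0.95, 4.09], [0.21, 2.88], [-2.74, 2.74]. Speed limits (rad/s): [2.57, 2.57, 3.14, 3.14, 3.14, 3.14].

INTERFACE

Orientations are given as a unit quaternion [x, y, z, w].
In Python, from station import manip, eyes, ticket, spotter gives the robot as it stands.
- The arm moves only by the shell command python3 -m crank 'ROWS'. ROWS is JSON, a list of rows, each an object of numbers: "dx", "dy", "dz": the shift along the tool's x, y, z in m; "rx", "ry", "rz": the turn, a rotation vector about the tool's x, y, z in degrees; "gripper": the opening, from 0 (shut) to 1 (fully open). In form: [{"dx": .., "dy": .., "dz": .., "rx": .., "ry": .., "rz": .., "gripper": ..}, ...]. A call has 1 to 20 rows; each row is the pose to reach, as a shift and turn from the pose commanded when the call began, along the tool's axes at that moment; what a row does not reach only later rows make up. A row lasts 1/12 s, in which the tool goes at most 41.7 mm and 7.16 degrees, less where a joint would pass 70% of its speed; a pose out of reach is approached as far as the arm can. A call with a gripper value outside its range is refused whole. The fingers move at their own pace and stop on an object; the grip force is fixed at half the most. Time passes only in rows, so rows that repeat a pose let the fingers close. It gives the time, the measured TCP pose, the force, the opening and the grip force at its end, in the units of the state.
- manip.get_state(): the state, without advancing time (a new reading comes with each control period).
- eyes.capture(name): name is "scene" or "top"; returns a dict with "image" (400x640x3 uint8, red, green, blue), "mtx" (3x3 intrinsics, pixels), "world_to_cam" (4x4, takes a point from world to camera coordinates). Camera axes: x right, y down, z forward; pixel columns grow to the right and rows downward; lengths in mm; the calibration is good to about 2 mm. A picture is of the moment at which its call begins. There is no depth.
- ticket.close_job(): hands the job in; it is judged then, once.
Trained networks look in a picture, given as the dict that the camera call returned (one of the last four; its "shot" number tells which), for a name from the list of things; names that differ only in an ending like _2 or _b are one class to them, and where a whole thing is asked for, a point or a joint stands for the part that bears it (a point fixed in the world has none). Each returns a list of dicts, best first, with "confidence" (0 to 1); they miss things now and then, are a little off and sometimes report something else, mostly with a low value. They report only what shows in the picture. A call takes as long as a camera call.
- spotter.boxes_of(picture, query): "bbox" ([centre column, centre row, width, height] in pixels, round what is visible of it).
- spotter.trace(picture, query): "region" (400x640 bool, what is visible of it) and "bbox" ([centre column, centre row, width, height] in pixels, round what is visible of it).
- spotter.place_of(picture, query): "point" ([column, row] in pixels: a listed point, or the origin of a listed thing).
The state is a dict: "t": time; "joints": joint angles; "joint_velocities": joint speeds; "effort": joint torques, N m; "tool_pos": TCP position; "eef_rot": TCP orientation; "force": force on the tool from outside, world axes, zero at the start; "wrist_torque": the same for the moment, N m; "opening": opening from 0.0 (shut) to 1.0 (fully open); "grasp_force": force on a finger pad.
Only numpy, scipy, OpenCV 4.12 (cv2) and the standard library are available. Lean on these libraries where they do the work, as an engineer would, in place of code of your own. Each camera call takes 0.05 s, during which the arm holds its last target. There are 200 camera calls.

## Working session

There is one attempt and no reset: what is moved stays moved. The work goes in short steps, Python scripts to look and compute and a shell command to move; the robot and the scene stay as the last step left them, time stands still between calls to the robot, and variables do not carry over. Pictures are saved under pics/ and viewed, at most 10 in all, crops included, and the job is handed in when it is done.

```bash
mkdir -p pics; cat > h.py <<'E'
import numpy as np, cv2
from station import manip, eyes, ticket, spotter
from scipy.spatial.transform import Rotation as R
def cap(n,f=None):
    p=eyes.capture(n)
    if f: cv2.imwrite('pics/'+f,cv2.cvtColor(p['image'],cv2.COLOR_RGB2BGR))
    return p
def ray(p,px):
    T=np.array(p['world_to_cam']);K=np.array(p['mtx']);Rm=T[:3,:3];c=-Rm.T@T[:3,3]
    d=Rm.T@np.linalg.inv(K)@[px[0],px[1],1]; return c,d
def at(p,px,z):
    c,d=ray(p,px); return c+d*(z-c[2])/d[2]
def proj(p,X):
    T=np.array(p['world_to_cam']);v=T[:3,:3]@np.array(X)+T[:3,3];v=np.array(p['mtx'])@v;return v[:2]/v[2]
def tri(obs):
    A=np.zeros((3,3));b=np.zeros(3)
    for p,px in obs:
        c,d=ray(p,px);d=d/np.linalg.norm(d);M=np.eye(3)-np.outer(d,d);A+=M;b+=M@c
    return np.linalg.solve(A,b)
def totool(v):
    return R.from_quat(manip.get_state()['eef_rot']).inv().apply(v)
E
python3 - <<'E'
from h import *
np.set_printoptions(precision=1,suppress=True)
t=cap('top','top0.png');s=cap('scene','scene0.png')
for q,z in [('tube_capped',8),('rack',0),('mixer',0),('cup_floor',93),('tube_open_a',8)]:
    for n,p in (('top',t),('scene',s)):
        for d in spotter.place_of(p,q)[:3]: print(q,n,d['confidence'],np.array(d['point']),at(p,d['point'],z))
for n,p in (('top',t),('scene',s)):
  for d in spotter.boxes_of(p,'tube_capped')[:3]: print('box',n,d['confidence'],d['bbox'])
  print('cam',ray(p,[320,200])[0])
print(manip.get_state())
E
```

```text
tube_capped top 0.52 [340.9 219.6] [ 560.5 -108.3    8. ]
tube_capped scene 0.68 [297.  212.6] [ 545.1 -118.     8. ]
rack top 0.98 [364.5 220.8] [ 558.3 -188.3    0. ]
rack scene 0.96 [274.9 219.9] [ 554.8 -183.2    0. ]
mixer top 0.71 [247.8 236.2] [498.6 202.    0. ]
mixer scene 0.93 [404.4 189.8] [493.2 222.5   0. ]
mixer scene 0.28 [326.8 178.3] [382.3   3.2   0. ]
cup_floor top 0.75 [243.1 231.9] [513.6 201.8  93. ]
cup_floor scene 0.6 [405.6 167.4] [508.5 212.8  93. ]
tube_open_a top 0.47 [369.2 216. ] [ 574.5 -202.8    8. ]
tube_open_a top 0.46 [386.2 216.7] [ 573.4 -259.8    8. ]
tube_open_a scene 0.72 [249.5 224.7] [ 570.9 -255.5    8. ]
tube_open_a scene 0.58 [267.2 220.5] [ 562.8 -205.4    8. ]
tube_open_a scene 0.45 [407.  169.2] [397.6 262.8   8. ]
box top 0.41 [345.8, 220.2, 11.5, 13.9]
box top 0.32 [244.4, 234.9, 46.8, 50.1]
cam [ 526.2  -15.2 1331.3]
box scene 0.79 [295.8, 189.4, 15.8, 29.2]
cam [1708.8 -270.   930.4]
{'t': 0.7, 'joints': array([-1.3,  0.2,  1.6, -0. ,  1.3, -0.2]), 'joint_velocities': array([-0., -0., -0., -0.,  0., -0.]), 'effort': array([ -0. , -42.9, -32.6,  -0. ,   0. ,  -0. ]), 'tool_pos': array([ 257.8, -596.7,  231.3]), 'eef_rot': array([ 1. ,  0.2, -0. ,  0. ]), 'force': array([-0.4,  0.1, -0.7]), 'wrist_torque': array([-0. ,  0.1, -0. ]), 'grasp_force': 0.0, 'opening': 0.9973935611627606}
```

View pics/top0.png

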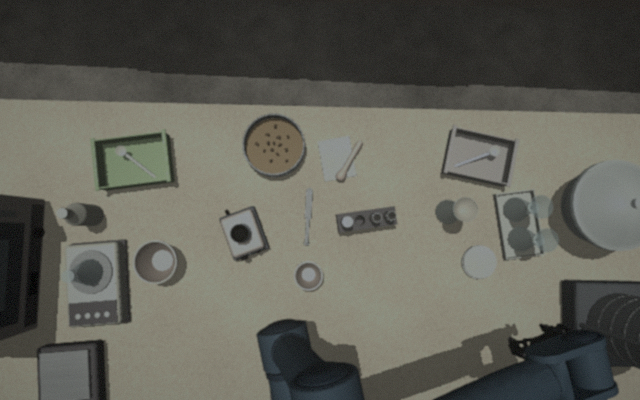

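View pics/scene0.png

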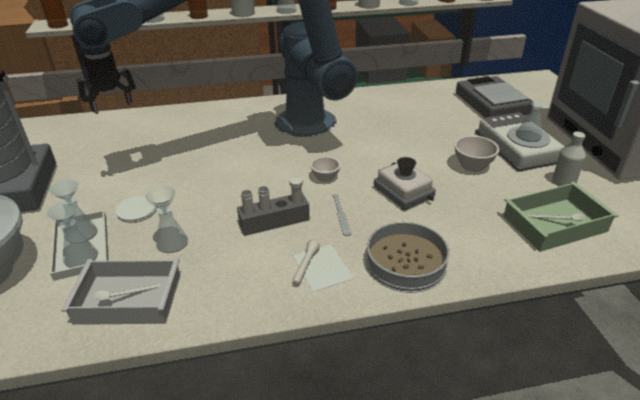

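The top view shows the rack around (365,220), with the white cap at about (347,222) and open tubes at (377,218) and (391,215). The mixer cup is at about (240,233). The scene view shows the capped tube at (296,190) and the cup at (405,167). I'll refine these with enlarged crops.

```bash
python3 - <<'E'
from h import *
np.set_printoptions(precision=1,suppress=True)
t=cap('top','t1.png');s=cap('scene')
I=lambda p,a,b,c,d:cv2.resize(cv2.cvtColor(p['image'][b:d,a:c],cv2.COLOR_RGB2BGR),(400,300),interpolation=cv2.INTER_CUBIC)
o=np.vstack([np.hstack([I(t,330,195,410,255),I(s,225,165,321,237)]),np.hstack([I(t,204,201,284,261),I(s,365,150,445,210)])])
cv2.imwrite('pics/crops.png',o)
# cap blob
g=cv2.cvtColor(t['image'],cv2.COLOR_RGB2GRAY)
for n,(a,b,c,d),th in (('cap',(338,210,360,234),None),):
    w=g[b:d,a:c]; _,m=cv2.threshold(w,0,255,cv2.THRESH_OTSU)
    k,l,st,ce=cv2.connectedComponentsWithStats(m)
    for i in range(1,k): print(n,st[i],ce[i]+[a,b])
for n,p in (('top',t),('scene',s)):
  for q in ('rack','mixer','tube_open_a','tube_capped','cup_floor'):
    for d in spotter.trace(p,q)[:2]:
      m=d['region'].astype(np.uint8); pts=cv2.findNonZero(m)
      print(n,q,round(d['confidence'],2),np.array(d['bbox']),cv2.minAreaRect(pts), pts.reshape(-1,2).mean(0))
E
```

```text
cap [ 0  0 22  4 60] [346.5 211. ]
cap [  4   6  12  11 105] [347.2 221.1]
top rack 0.82 [367.1 219.6  61.6  25.2] ((366.1669006347656, 219.10183715820312), (19.066974639892578, 60.28245544433594), 82.09283447265625) [364.5 219.6]
top rack 0.74 [307.4 275.   28.1  27.4] ((308.0, 275.5), (29.0, 28.0), 90.0) [307.8 275.5]
top mixer 0.7 [244.3 234.4  47.   51.4] ((243.80043029785156, 232.14671325683594), (51.56947326660156, 39.12778091430664), 71.02959442138672) [243.5 232.8]
top tube_capped 0.64 [345.6 220.2  10.5   9.3] ((346.5, 221.0), (10.0, 11.0), 90.0) [346.5 221.4]
top cup_floor 0.76 [240.1 234.1  14.9  19.6] ((238.75003051757812, 233.25), (16.970561981201172, 16.26345443725586), 45.0) [238.8 233.2]
top cup_floor 0.39 [367.  216.8  56.3  23.9] ((366.1973876953125, 218.67530822753906), (19.42453956604004, 58.770774841308594), 83.8844985961914) [364.8 218.9]
scene rack 0.83 [274.9 215.5  76.2  44.6] ((273.809814453125, 213.19180297851562), (29.94689178466797, 72.26190948486328), 76.75948333740234) [274.  214.9]
scene mixer 0.68 [403.5 184.6  61.6  52.3] ((405.5163879394531, 185.31967163085938), (56.208187103271484, 47.24560546875), 50.194427490234375) [405.1 183.2]
scene tube_open_a 0.66 [264.4 199.1  16.9  26.3] ((263.5, 197.5), (23.0, 11.0), 90.0) [264.  197.3]
scene tube_open_a 0.52 [248.9 201.2  13.9  29.5] ((247.5917205810547, 201.68777465820312), (25.309349060058594, 11.299997329711914), 82.40535736083984) [247.5 202. ]
scene tube_capped 0.77 [296.5 189.1  14.3  24.8] ((295.5, 190.0), (24.0, 11.0), 90.0) [296.2 189.4]
scene tube_capped 0.36 [408.9 259.5  82.   72.2] ((407.5, 257.0), (70.0, 83.0), 90.0) [407.1 256.6]
scene cup_floor 0.69 [307.9 259.9  27.4  41.8] ((304.31304931640625, 261.33233642578125), (12.528898239135742, 48.64480972290039), 29.357755661010742) [306.2 260.1]
scene cup_floor 0.5 [407.3 167.8  21.   14.7] ((407.0, 165.5), (18.0, 17.0), 0.0) [406.2 164.5]
```

View pics/crops.png

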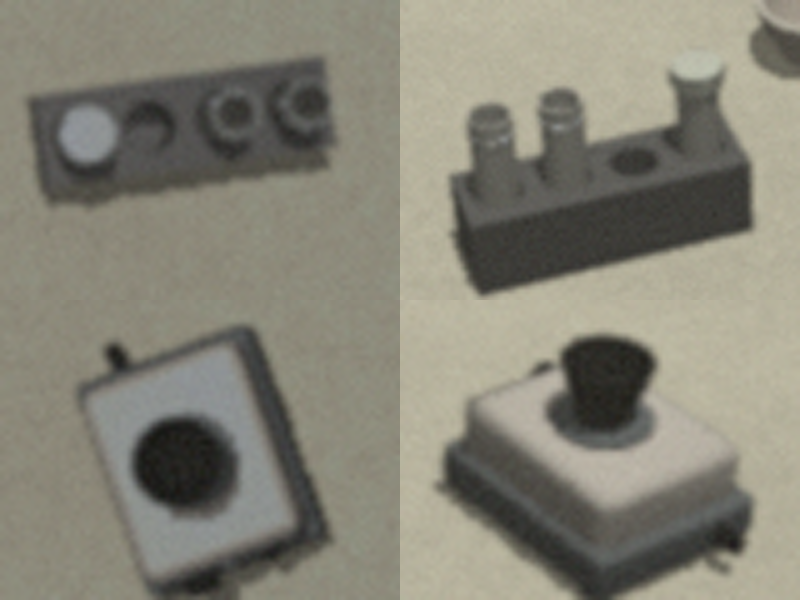

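```bash
python3 - <<'E'
from h import *
np.set_printoptions(precision=1,suppress=True)
t=cap('top');s=cap('scene')
ct,cs=[347.4,221.6],[295.9,180.7]
print('cap',at(t,ct,125),at(s,cs,125),tri([(t,ct),(s,cs)]))
rt,rs=[240.0,233.0],[406.0,161.3]
print('rim',at(t,rt,113),at(s,rs,113),tri([(t,rt),(s,rs)]))
f=lambda x,y:[330+x/5-.4,195+y/5-.4]
A=[at(t,f(x,y),58) for x,y in((30,100),(325,57),(330,165),(47,203))];print('rack corners',A)
q=[at(t,f(235,113),120),at(t,f(305,103),120)];print('open',q)
m=[at(s,[225+(x-400)*.24-.4,165+y*.24-.4],z) for x,y,z in((450,177,58),(482,232,58),(750,155,58),(635,160,58),(490,112,120),(560,98,120))];print(m)
st=manip.get_state();print(R.from_quat(st['eef_rot']).as_matrix(),st['tool_pos'])
E
```

```text
cap [ 551.8 -119.9  125. ] [ 554.1 -117.8  125. ] [ 552.1 -118.8  123.9]
rim [510.2 207.7 113. ] [506.7 212.8 113. ] [510.8 209.1 115.8]
rack corners [array([574.9, -87.4,  58. ]), array([ 606.7, -277.3,   58. ]), array([ 537.2, -281.2,   58. ]), array([509.1, -99.5,  58. ])]
open [array([ 567.2, -209.7,  120. ]), array([ 574.3, -252.6,  120. ])]
[array([ 549.1, -284.1,   58. ]), array([ 611.2, -268.2,   58. ]), array([567.1, -86.9,  58. ]), array([ 556.4, -162.7,   58. ]), array([ 568.6, -253.6,  120. ]), array([ 562.7, -208.4,  120. ])]
[[ 0.9  0.4  0. ]
 [ 0.4 -0.9 -0. ]
 [-0.   0.  -1. ]] [ 257.8 -596.7  231.3]
```

```bash
cat >> h.py <<'E'
def plan(x,y,z,yaw=None):
    """deltas (m, deg) in tool axes; yaw = wanted world angle of tool y (deg)"""
    st=manip.get_state();Rm=R.from_quat(st['eef_rot']);d=Rm.inv().apply(np.array([x,y,z])-st['tool_pos'])/1000
    r=0
    if yaw is not None:
        c=np.radians(yaw);w=R.from_matrix(np.c_[[np.sin(c),-np.cos(c),0],[np.cos(c),np.sin(c),0],[0,0,-1]])
        r=(Rm.inv()*w).as_rotvec(degrees=True)
    print('d',np.round(d,4),'r',np.round(r,2),'yaw now',np.degrees(np.arctan2(*Rm.as_matrix()[1::-1,1])))
E
python3 -c "
from h import *
plan(552.5,-119,180,8.3)"
```

```text
Traceback (most recent call last):
  File "h.py", line 27, in plan
    c=np.radians(yaw);w=R.from_matrix(np.c_[[np.sin(c),-np.cos(c),0],[np.cos(c),np.sin(c),0],[0,0,-1]])
                        ~~~~~~~~~~~~~^^^^^^^^^^^^^^^^^^^^^^^^^^^^^^^^^^^^^^^^^^^^^^^^^^^^^^^^^^^^^^^^^^
  File "scipy/spatial/transform/_rotation.pyx", line 1143, in scipy.spatial.transform._rotation.Rotation.from_matrix
ValueError: Non-positive determinant (left-handed or null coordinate frame) in rotation matrix 0: [[ 0.1443562   0.98952579  0.        ]
 [-0.98952579  0.1443562   0.        ]
 [ 0.          0.         -1.        ]].
```

```bash
sed -i 's/\[np.sin(c),-np.cos(c),0\]/[-np.sin(c),np.cos(c),0]/' h.py
python3 -c "
from h import *
plan(552.5,-119,180,8.3)"
```

```text
d [ 0.46   -0.3217  0.0513] r [  0.     0.   -74.94] yaw now -66.63540294149752
```

```bash
python3 -m crank '[{"dx":0.46,"dy":-0.322,"dz":0.0,"rz":-75,"gripper":1},{"dx":0.46,"dy":-0.322,"dz":0.0,"rz":-75,"gripper":1},{"dx":0.46,"dy":-0.322,"dz":0.0,"rz":-75,"gripper":1},{"dx":0.46,"dy":-0.322,"dz":0.0,"rz":-75,"gripper":1},{"dx":0.46,"dy":-0.322,"dz":0.0,"rz":-75,"gripper":1},{"dx":0.46,"dy":-0.322,"dz":0.0,"rz":-75,"gripper":1},{"dx":0.46,"dy":-0.322,"dz":0.0,"rz":-75,"gripper":1},{"dx":0.46,"dy":-0.322,"dz":0.0,"rz":-75,"gripper":1},{"dx":0.46,"dy":-0.322,"dz":0.0,"rz":-75,"gripper":1},{"dx":0.46,"dy":-0.322,"dz":0.0,"rz":-75,"gripper":1},{"dx":0.46,"dy":-0.322,"dz":0.0,"rz":-75,"gripper":1},{"dx":0.46,"dy":-0.322,"dz":0.0,"rz":-75,"gripper":1},{"dx":0.46,"dy":-0.322,"dz":0.0,"rz":-75,"gripper":1},{"dx":0.46,"dy":-0.322,"dz":0.0,"rz":-75,"gripper":1},{"dx":0.46,"dy":-0.322,"dz":0.05,"rz":-75,"gripper":1},{"dx":0.46,"dy":-0.322,"dz":0.05,"rz":-75,"gripper":1},{"dx":0.46,"dy":-0.322,"dz":0.05,"rz":-75,"gripper":1},{"dx":0.46,"dy":-0.322,"dz":0.05,"rz":-75,"gripper":1},{"dx":0.46,"dy":-0.322,"dz":0.05,"rz":-75,"gripper":1},{"dx":0.46,"dy":-0.322,"dz":0.05,"rz":-75,"gripper":1}]'
python3 - <<'E'
from h import *
s=cap('scene');t=cap('top')
I=lambda p,a,b,c,d:cv2.resize(cv2.cvtColor(p['image'][b:d,a:c],cv2.COLOR_RGB2BGR),(400,400),interpolation=cv2.INTER_CUBIC)
cv2.imwrite('pics/c2.png',np.hstack([I(s,245,130,345,230),I(t,310,170,410,270)]))
plan(552.5,-119,69,8.3)
E
```

```text
d [ 0.46   -0.3217  0.1623] r [  0.     0.   -74.94] yaw now -66.63717202711912invalid input at $[0]: expected keys dx, dy, dz, rx, ry, rz, gripper
```

View pics/c2.png

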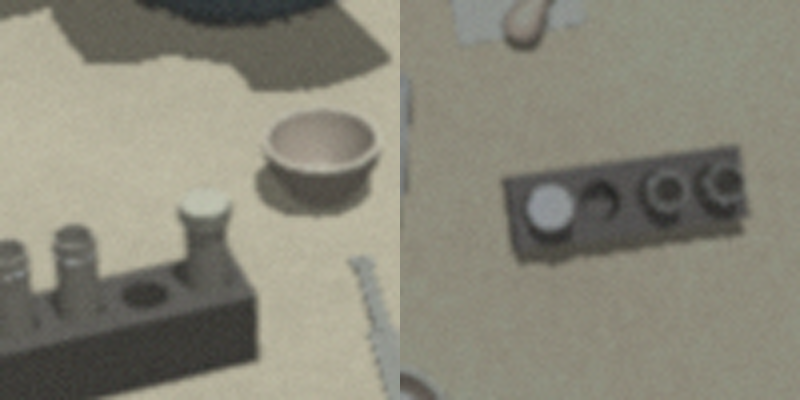

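The move was refused because every row needs all the keys, so the picture shows the scene unchanged. I'll resend it with full rows.

```bash
python3 -m crank '[{"dx":0.46,"dy":-0.322,"dz":0,"rx":0,"ry":0,"rz":-75,"gripper":1},{"dx":0.46,"dy":-0.322,"dz":0,"rx":0,"ry":0,"rz":-75,"gripper":1},{"dx":0.46,"dy":-0.322,"dz":0,"rx":0,"ry":0,"rz":-75,"gripper":1},{"dx":0.46,"dy":-0.322,"dz":0,"rx":0,"ry":0,"rz":-75,"gripper":1},{"dx":0.46,"dy":-0.322,"dz":0,"rx":0,"ry":0,"rz":-75,"gripper":1},{"dx":0.46,"dy":-0.322,"dz":0,"rx":0,"ry":0,"rz":-75,"gripper":1},{"dx":0.46,"dy":-0.322,"dz":0,"rx":0,"ry":0,"rz":-75,"gripper":1},{"dx":0.46,"dy":-0.322,"dz":0,"rx":0,"ry":0,"rz":-75,"gripper":1},{"dx":0.46,"dy":-0.322,"dz":0,"rx":0,"ry":0,"rz":-75,"gripper":1},{"dx":0.46,"dy":-0.322,"dz":0,"rx":0,"ry":0,"rz":-75,"gripper":1},{"dx":0.46,"dy":-0.322,"dz":0,"rx":0,"ry":0,"rz":-75,"gripper":1},{"dx":0.46,"dy":-0.322,"dz":0,"rx":0,"ry":0,"rz":-75,"gripper":1},{"dx":0.46,"dy":-0.322,"dz":0,"rx":0,"ry":0,"rz":-75,"gripper":1},{"dx":0.46,"dy":-0.322,"dz":0,"rx":0,"ry":0,"rz":-75,"gripper":1},{"dx":0.46,"dy":-0.322,"dz":0.05,"rx":0,"ry":0,"rz":-75,"gripper":1},{"dx":0.46,"dy":-0.322,"dz":0.05,"rx":0,"ry":0,"rz":-75,"gripper":1},{"dx":0.46,"dy":-0.322,"dz":0.05,"rx":0,"ry":0,"rz":-75,"gripper":1},{"dx":0.46,"dy":-0.322,"dz":0.05,"rx":0,"ry":0,"rz":-75,"gripper":1},{"dx":0.46,"dy":-0.322,"dz":0.05,"rx":0,"ry":0,"rz":-75,"gripper":1},{"dx":0.46,"dy":-0.322,"dz":0.05,"rx":0,"ry":0,"rz":-75,"gripper":1}]'
python3 - <<'E'
from h import *
s=cap('scene');t=cap('top')
I=lambda p,a,b,c,d:cv2.resize(cv2.cvtColor(p['image'][b:d,a:c],cv2.COLOR_RGB2BGR),(400,400),interpolation=cv2.INTER_CUBIC)
cv2.imwrite('pics/c3.png',np.hstack([I(s,245,130,345,230),I(t,310,170,410,270)]))
plan(552.5,-119,69,8.3)
E
```

```text
t: 3.17
tool_pos: [553.2, -119.8, 183.3]
eef_rot: [0.654, 0.756, 0.0, 0.001]
force: [0.1, 0.3, 0.8]
opening: 1.005
grasp_force: 0.0
d [ 0.0007 -0.0007  0.1139] r [0.13 0.08 0.01] yaw now 8.313112621090252
```

View pics/c3.png

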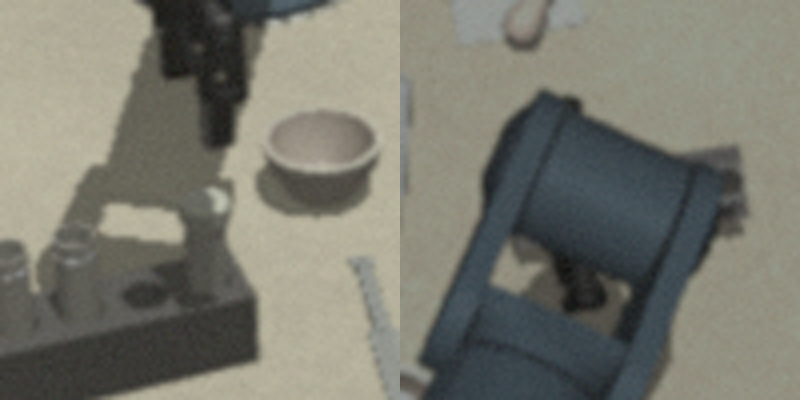

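The fingers straddle the capped tube: finger tips at (220,140) and (180,75) in the crop, tube at about (205,215). I'll descend and grip.

```bash
python3 -m crank '[{"dx":0,"dy":0,"dz":0.03,"rx":0,"ry":0,"rz":0,"gripper":1},{"dx":0,"dy":0,"dz":0.06,"rx":0,"ry":0,"rz":0,"gripper":1},{"dx":0,"dy":0,"dz":0.09,"rx":0,"ry":0,"rz":0,"gripper":1},{"dx":0,"dy":0,"dz":0.112,"rx":0,"ry":0,"rz":0,"gripper":1},{"dx":0,"dy":0,"dz":0.112,"rx":0,"ry":0,"rz":0,"gripper":1},{"dx":0,"dy":0,"dz":0.112,"rx":0,"ry":0,"rz":0,"gripper":1},{"dx":0,"dy":0,"dz":0.112,"rx":0,"ry":0,"rz":0,"gripper":0},{"dx":0,"dy":0,"dz":0.112,"rx":0,"ry":0,"rz":0,"gripper":0},{"dx":0,"dy":0,"dz":0.112,"rx":0,"ry":0,"rz":0,"gripper":0},{"dx":0,"dy":0,"dz":0.112,"rx":0,"ry":0,"rz":0,"gripper":0},{"dx":0,"dy":0,"dz":0.112,"rx":0,"ry":0,"rz":0,"gripper":0},{"dx":0,"dy":0,"dz":0.112,"rx":0,"ry":0,"rz":0,"gripper":0},{"dx":0,"dy":0,"dz":0.112,"rx":0,"ry":0,"rz":0,"gripper":0},{"dx":0,"dy":0,"dz":0.112,"rx":0,"ry":0,"rz":0,"gripper":0},{"dx":0,"dy":0,"dz":0.112,"rx":0,"ry":0,"rz":0,"gripper":0},{"dx":0,"dy":0,"dz":0.112,"rx":0,"ry":0,"rz":0,"gripper":0},{"dx":0,"dy":0,"dz":0.112,"rx":0,"ry":0,"rz":0,"gripper":0},{"dx":0,"dy":0,"dz":0.112,"rx":0,"ry":0,"rz":0,"gripper":0}]'
```

```text
t: 4.77
tool_pos: [553.2, -119.2, 70.6]
eef_rot: [0.654, 0.757, 0.0, 0.001]
force: [-1.0, -0.0, 6.0]
opening: 0.347
grasp_force: 56.2
```

```bash
python3 -m crank '[{"dx":0,"dy":0,"dz":-0.02,"rx":0,"ry":0,"rz":0,"gripper":0},{"dx":0,"dy":0,"dz":-0.04,"rx":0,"ry":0,"rz":0,"gripper":0},{"dx":0,"dy":0,"dz":-0.06,"rx":0,"ry":0,"rz":0,"gripper":0},{"dx":0,"dy":0,"dz":-0.08,"rx":0,"ry":0,"rz":0,"gripper":0},{"dx":0,"dy":0,"dz":-0.1,"rx":0,"ry":0,"rz":0,"gripper":0},{"dx":0,"dy":0,"dz":-0.12,"rx":0,"ry":0,"rz":0,"gripper":0},{"dx":0,"dy":0,"dz":-0.15,"rx":0,"ry":0,"rz":0,"gripper":0},{"dx":0,"dy":0,"dz":-0.15,"rx":0,"ry":0,"rz":0,"gripper":0},{"dx":0,"dy":0,"dz":-0.15,"rx":0,"ry":0,"rz":0,"gripper":0},{"dx":0,"dy":0,"dz":-0.15,"rx":0,"ry":0,"rz":0,"gripper":0}]'
python3 -c "
from h import *
plan(510.5,209,210,8.3)"
```

```text
t: 5.6
tool_pos: [551.9, -118.4, 218.5]
eef_rot: [0.654, 0.757, -0.0, -0.001]
force: [-0.7, 0.3, -0.6]
opening: 0.35
grasp_force: 57.3
d [0.33   0.0067 0.0087] r [-0.05 -0.04  0.07] yaw now 8.365304345340594
```

```bash
python3 -m crank '[{"dx":0.025,"dy":0.001,"dz":0,"rx":0,"ry":0,"rz":0,"gripper":0},{"dx":0.055,"dy":0.002,"dz":0,"rx":0,"ry":0,"rz":0,"gripper":0},{"dx":0.085,"dy":0.003,"dz":0,"rx":0,"ry":0,"rz":0,"gripper":0},{"dx":0.115,"dy":0.003,"dz":0,"rx":0,"ry":0,"rz":0,"gripper":0},{"dx":0.145,"dy":0.004,"dz":0,"rx":0,"ry":0,"rz":0,"gripper":0},{"dx":0.175,"dy":0.004,"dz":0,"rx":0,"ry":0,"rz":0,"gripper":0},{"dx":0.205,"dy":0.005,"dz":0,"rx":0,"ry":0,"rz":0,"gripper":0},{"dx":0.235,"dy":0.006,"dz":0,"rx":0,"ry":0,"rz":0,"gripper":0},{"dx":0.265,"dy":0.006,"dz":0,"rx":0,"ry":0,"rz":0,"gripper":0},{"dx":0.295,"dy":0.007,"dz":0,"rx":0,"ry":0,"rz":0,"gripper":0},{"dx":0.315,"dy":0.007,"dz":0,"rx":0,"ry":0,"rz":0,"gripper":0},{"dx":0.33,"dy":0.007,"dz":0,"rx":0,"ry":0,"rz":0,"gripper":0},{"dx":0.33,"dy":0.007,"dz":0,"rx":0,"ry":0,"rz":0,"gripper":0},{"dx":0.33,"dy":0.007,"dz":0,"rx":0,"ry":0,"rz":0,"gripper":0},{"dx":0.33,"dy":0.007,"dz":0.02,"rx":0,"ry":0,"rz":0,"gripper":0},{"dx":0.33,"dy":0.007,"dz":0.02,"rx":0,"ry":0,"rz":0,"gripper":0},{"dx":0.33,"dy":0.007,"dz":0.02,"rx":0,"ry":0,"rz":0,"gripper":0}]'
python3 - <<'E'
from h import *
s=cap('scene');t=cap('top')
I=lambda p,a,b,c,d:cv2.resize(cv2.cvtColor(p['image'][b:d,a:c],cv2.COLOR_RGB2BGR),(400,400),interpolation=cv2.INTER_CUBIC)
st=manip.get_state();X=st['tool_pos']
print(X,'tip px',proj(s,X-[0,0,62.6]),'rim px',proj(s,[510.5,209,113]))
cv2.imwrite('pics/c4.png',np.hstack([I(s,365,110,445,190),I(t,200,190,280,270)]))
plan(510.5,209,160,8.3)
E
```

```text
t: 7.02
tool_pos: [510.3, 207.7, 197.5]
eef_rot: [0.654, 0.756, -0.002, -0.001]
force: [-0.2, -0.3, -0.7]
opening: 0.352
grasp_force: 57.3
[511.495407   208.13266054 199.45367613] tip px [405.70565439 155.35222305] rim px [405.17364691 162.14424627]
d [ 0.001  -0.0008  0.0395] r [-0.01  0.    0.  ] yaw now 8.304220518286325
```

View pics/c4.png

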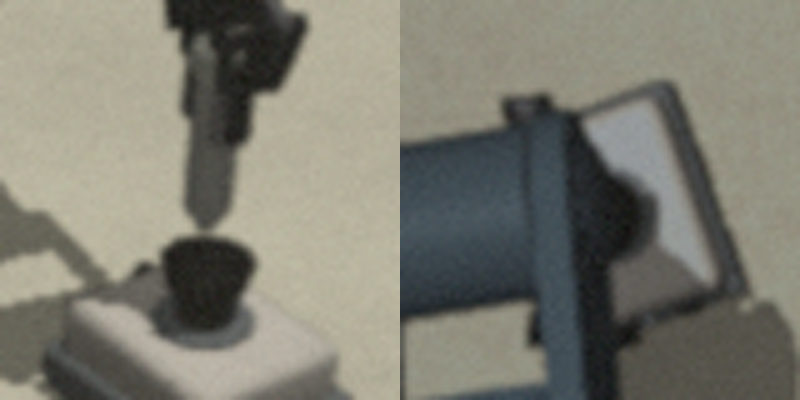

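The tip (206,225 in the crop) is within about 2 mm of the cup axis (209,250). I'll descend to just above the floor.

```bash
python3 -m crank '[{"dx":0.002,"dy":0,"dz":0.01,"rx":0,"ry":0,"rz":0,"gripper":0},{"dx":0.002,"dy":0,"dz":0.02,"rx":0,"ry":0,"rz":0,"gripper":0},{"dx":0.002,"dy":0,"dz":0.03,"rx":0,"ry":0,"rz":0,"gripper":0},{"dx":0.002,"dy":0,"dz":0.038,"rx":0,"ry":0,"rz":0,"gripper":0},{"dx":0.002,"dy":0,"dz":0.038,"rx":0,"ry":0,"rz":0,"gripper":0},{"dx":0.002,"dy":0,"dz":0.038,"rx":0,"ry":0,"rz":0,"gripper":0},{"dx":0.002,"dy":0,"dz":0.038,"rx":0,"ry":0,"rz":0,"gripper":0},{"dx":0.002,"dy":0,"dz":0.038,"rx":0,"ry":0,"rz":0,"gripper":0}]'
```

```text
t: 7.78
tool_pos: [511.4, 210.9, 161.9]
eef_rot: [0.654, 0.757, 0.0, 0.0]
force: [0.5, 0.8, -0.4]
opening: 0.352
grasp_force: 57.3
```

```bash
python3 -m crank '[{"dx":0,"dy":0,"dz":0.002,"rx":0,"ry":0,"rz":0,"gripper":0},{"dx":0,"dy":0,"dz":0.003,"rx":0,"ry":0,"rz":0,"gripper":0},{"dx":0,"dy":0,"dz":0.003,"rx":0,"ry":0,"rz":0,"gripper":0},{"dx":0,"dy":0,"dz":0.003,"rx":0,"ry":0,"rz":0,"gripper":0},{"dx":0,"dy":0,"dz":0.003,"rx":0,"ry":0,"rz":0,"gripper":0}]'
```

```text
t: 8.2
tool_pos: [511.0, 210.8, 158.3]
eef_rot: [0.654, 0.757, 0.0, 0.0]
force: [0.5, 0.3, -0.3]
opening: 0.352
grasp_force: 57.3
```

```bash
python3 -m crank '[{"dx":0,"dy":0,"dz":0.002,"rx":0,"ry":0,"rz":0,"gripper":0},{"dx":0,"dy":0,"dz":0.003,"rx":0,"ry":0,"rz":0,"gripper":0},{"dx":0,"dy":0,"dz":0.003,"rx":0,"ry":0,"rz":0,"gripper":0},{"dx":0,"dy":0,"dz":0.003,"rx":0,"ry":0,"rz":0,"gripper":0},{"dx":0,"dy":0,"dz":0.003,"rx":0,"ry":0,"rz":0,"gripper":0}]'
```

```text
t: 8.62
tool_pos: [511.1, 210.8, 155.5]
eef_rot: [0.654, 0.757, 0.0, 0.0]
force: [-1.5, 0.8, 1.4]
opening: 0.347
grasp_force: 57.3
```

Contact is at TCP z ≈ 155.5, as predicted, so half-way is about 150.5.

```bash
python3 -m crank '[{"dx":0,"dy":0,"dz":0.001,"rx":0,"ry":0,"rz":0,"gripper":0},{"dx":0,"dy":0,"dz":0.002,"rx":0,"ry":0,"rz":0,"gripper":0},{"dx":0,"dy":0,"dz":0.003,"rx":0,"ry":0,"rz":0,"gripper":0},{"dx":0,"dy":0,"dz":0.003,"rx":0,"ry":0,"rz":0,"gripper":0},{"dx":0,"dy":0,"dz":0.003,"rx":0,"ry":0,"rz":0,"gripper":0},{"dx":0,"dy":0,"dz":0.003,"rx":0,"ry":0,"rz":0,"gripper":0}]'
```

```text
t: 9.12
tool_pos: [511.2, 210.9, 152.6]
eef_rot: [0.654, 0.757, 0.0, 0.0]
force: [0.3, -0.7, 3.0]
opening: 0.347
grasp_force: 57.3
```

```bash
python3 -m crank '[{"dx":0,"dy":0,"dz":0.001,"rx":0,"ry":0,"rz":0,"gripper":0},{"dx":0,"dy":0,"dz":0.002,"rx":0,"ry":0,"rz":0,"gripper":0},{"dx":0,"dy":0,"dz":0.002,"rx":0,"ry":0,"rz":0,"gripper":0},{"dx":0,"dy":0,"dz":0.002,"rx":0,"ry":0,"rz":0,"gripper":0},{"dx":0,"dy":0,"dz":0.002,"rx":0,"ry":0,"rz":0,"gripper":0},{"dx":0,"dy":0,"dz":0.002,"rx":0,"ry":0,"rz":0,"gripper":0}]'
```

```text
t: 9.62
tool_pos: [511.2, 210.9, 150.5]
eef_rot: [0.654, 0.757, 0.0, 0.0]
force: [0.1, 1.0, 4.7]
opening: 0.347
grasp_force: 57.2
```

```bash
python3 - <<'E'
from h import *
F=[];Z=[]
for i in range(8):
    s=cap('scene'); st=manip.get_state();F.append(st['force']);Z.append(st['tool_pos'][2])
print(np.mean(F,0),np.std(F,0),np.mean(Z),st['t'])
t=cap('top')
I=lambda p,a,b,c,d:cv2.resize(cv2.cvtColor(p['image'][b:d,a:c],cv2.COLOR_RGB2BGR),(400,400),interpolation=cv2.INTER_CUBIC)
cv2.imwrite('pics/c5.png',np.hstack([I(s,365,110,445,190),I(s,225,150,325,250)]))
E
```

```text
[ 0.29789782 -0.06532512  4.92745146] [0.71572972 0.60397477 0.55699659] 150.45518988960563 10.0167
```

View pics/c5.png

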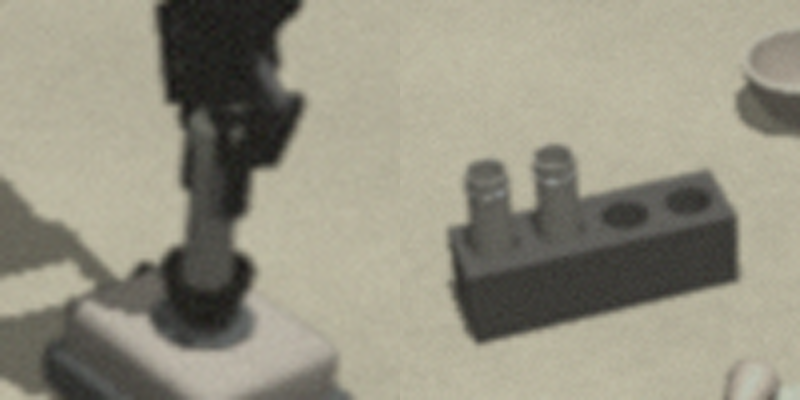

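The tube stands upright in the pressed cup (205,270 in the crop), and the open tubes haven't moved. The force gives about 4.5 mm of travel, so I'll add 0.5 mm and hold for more than 3 s.

```bash
H='"x"'; python3 -m crank '[{"dx":0,"dy":0,"dz":0.0005,"rx":0,"ry":0,"rz":0,"gripper":0},{"dx":0,"dy":0,"dz":0.0005,"rx":0,"ry":0,"rz":0,"gripper":0},{"dx":0,"dy":0,"dz":0.0005,"rx":0,"ry":0,"rz":0,"gripper":0},{"dx":0,"dy":0,"dz":0.0005,"rx":0,"ry":0,"rz":0,"gripper":0},{"dx":0,"dy":0,"dz":0.0005,"rx":0,"ry":0,"rz":0,"gripper":0},{"dx":0,"dy":0,"dz":0.0005,"rx":0,"ry":0,"rz":0,"gripper":0},{"dx":0,"dy":0,"dz":0.0005,"rx":0,"ry":0,"rz":0,"gripper":0},{"dx":0,"dy":0,"dz":0.0005,"rx":0,"ry":0,"rz":0,"gripper":0},{"dx":0,"dy":0,"dz":0.0005,"rx":0,"ry":0,"rz":0,"gripper":0},{"dx":0,"dy":0,"dz":0.0005,"rx":0,"ry":0,"rz":0,"gripper":0},{"dx":0,"dy":0,"dz":0.0005,"rx":0,"ry":0,"rz":0,"gripper":0},{"dx":0,"dy":0,"dz":0.0005,"rx":0,"ry":0,"rz":0,"gripper":0},{"dx":0,"dy":0,"dz":0.0005,"rx":0,"ry":0,"rz":0,"gripper":0},{"dx":0,"dy":0,"dz":0.0005,"rx":0,"ry":0,"rz":0,"gripper":0},{"dx":0,"dy":0,"dz":0.0005,"rx":0,"ry":0,"rz":0,"gripper":0},{"dx":0,"dy":0,"dz":0.0005,"rx":0,"ry":0,"rz":0,"gripper":0},{"dx":0,"dy":0,"dz":0.0005,"rx":0,"ry":0,"rz":0,"gripper":0},{"dx":0,"dy":0,"dz":0.0005,"rx":0,"ry":0,"rz":0,"gripper":0},{"dx":0,"dy":0,"dz":0.0005,"rx":0,"ry":0,"rz":0,"gripper":0},{"dx":0,"dy":0,"dz":0.0005,"rx":0,"ry":0,"rz":0,"gripper":0}]'
```

```text
t: 11.73
tool_pos: [511.2, 210.8, 150.0]
eef_rot: [0.654, 0.757, 0.0, 0.0]
force: [-0.3, -0.1, 5.3]
opening: 0.353
grasp_force: 57.2
```

```bash
python3 -m crank '[{"dx":0,"dy":0,"dz":0,"rx":0,"ry":0,"rz":0,"gripper":0},{"dx":0,"dy":0,"dz":0,"rx":0,"ry":0,"rz":0,"gripper":0},{"dx":0,"dy":0,"dz":0,"rx":0,"ry":0,"rz":0,"gripper":0},{"dx":0,"dy":0,"dz":0,"rx":0,"ry":0,"rz":0,"gripper":0},{"dx":0,"dy":0,"dz":0,"rx":0,"ry":0,"rz":0,"gripper":0},{"dx":0,"dy":0,"dz":0,"rx":0,"ry":0,"rz":0,"gripper":0},{"dx":0,"dy":0,"dz":0,"rx":0,"ry":0,"rz":0,"gripper":0},{"dx":0,"dy":0,"dz":0,"rx":0,"ry":0,"rz":0,"gripper":0},{"dx":0,"dy":0,"dz":0,"rx":0,"ry":0,"rz":0,"gripper":0},{"dx":0,"dy":0,"dz":0,"rx":0,"ry":0,"rz":0,"gripper":0},{"dx":0,"dy":0,"dz":0,"rx":0,"ry":0,"rz":0,"gripper":0},{"dx":0,"dy":0,"dz":0,"rx":0,"ry":0,"rz":0,"gripper":0},{"dx":0,"dy":0,"dz":0,"rx":0,"ry":0,"rz":0,"gripper":0},{"dx":0,"dy":0,"dz":0,"rx":0,"ry":0,"rz":0,"gripper":0},{"dx":0,"dy":0,"dz":0,"rx":0,"ry":0,"rz":0,"gripper":0},{"dx":0,"dy":0,"dz":0,"rx":0,"ry":0,"rz":0,"gripper":0},{"dx":0,"dy":0,"dz":0,"rx":0,"ry":0,"rz":0,"gripper":0},{"dx":0,"dy":0,"dz":0,"rx":0,"ry":0,"rz":0,"gripper":0},{"dx":0,"dy":0,"dz":0,"rx":0,"ry":0,"rz":0,"gripper":0},{"dx":0,"dy":0,"dz":0,"rx":0,"ry":0,"rz":0,"gripper":0}]'
```

```text
t: 13.4
tool_pos: [511.1, 210.8, 149.9]
eef_rot: [0.654, 0.757, 0.0, 0.0]
force: [0.3, 0.5, 5.0]
opening: 0.349
grasp_force: 57.2
```

```bash
python3 -m crank '[{"dx":0,"dy":0,"dz":0,"rx":0,"ry":0,"rz":0,"gripper":0},{"dx":0,"dy":0,"dz":0,"rx":0,"ry":0,"rz":0,"gripper":0},{"dx":0,"dy":0,"dz":0,"rx":0,"ry":0,"rz":0,"gripper":0},{"dx":0,"dy":0,"dz":0,"rx":0,"ry":0,"rz":0,"gripper":0},{"dx":0,"dy":0,"dz":0,"rx":0,"ry":0,"rz":0,"gripper":0},{"dx":0,"dy":0,"dz":0,"rx":0,"ry":0,"rz":0,"gripper":0},{"dx":0,"dy":0,"dz":0,"rx":0,"ry":0,"rz":0,"gripper":0},{"dx":0,"dy":0,"dz":0,"rx":0,"ry":0,"rz":0,"gripper":0},{"dx":0,"dy":0,"dz":0,"rx":0,"ry":0,"rz":0,"gripper":0},{"dx":0,"dy":0,"dz":0,"rx":0,"ry":0,"rz":0,"gripper":0},{"dx":0,"dy":0,"dz":0,"rx":0,"ry":0,"rz":0,"gripper":0},{"dx":0,"dy":0,"dz":0,"rx":0,"ry":0,"rz":0,"gripper":0}]'; python3 - <<'E'
from h import *
F=[]
for i in range(8):
    cap('scene'); st=manip.get_state();F.append(st['force'])
print(np.mean(F,0),st['tool_pos'],st['t'])
E
```

```text
t: 14.4
tool_pos: [511.1, 210.8, 149.9]
eef_rot: [0.654, 0.757, 0.0, 0.0]
force: [1.1, 0.1, 5.5]
opening: 0.353
grasp_force: 57.2
[0.32564193 0.1213241  4.99062595] [511.13431759 210.84049295 149.94156269] 14.8
```

```bash
python3 -c "
from h import *
print(ticket.close_job())"
```

```text
the job is handed in; nothing more can be done
None
```

I handed the job in with the capped tube still gripped upright in the mixer cup, pressed about 5 mm down (estimated from arm height and force) for over 4 s; the open tubes looked unmoved, and the hand-in returned no verdict.

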